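# Uncover the waste pot and clear the used tips

## Robot

A 6-joint arm with a two-finger parallel gripper is mounted at the origin on the work surface. World frame = base frame: x ahead of the robot, y to its left, z up, the work surface at z = 0. Lengths are in m, angles in degrees, forces in N, time in s.
With the tool pointing down it reaches from about 0.3 to 0.75 m from the base axis. Payload 8.5 kg.
Tool frame: the origin (TCP) lies midway between the tips of the shut fingers; the grasp point (between the pads) lies 19 mm behind it; z points along the fingers, y is the line along which they close (so a half turn about z gives the same grasp; the last joint's range is limited). The gripper opens to 85 mm and grips with 20 to 120 N. Pads are 22 mm wide; open, the fingers measure 114 mm over their backs; the gripper's body (76 mm by 85 mm) begins 54 mm behind the grasp point. The pads swing forward as they close: fully open they stand 13 mm farther back than shut.
Start: joints at [-82.924, 21.807, 74.336, -0, 83.858, -12.336], TCP at [0.183, -0.519, 0.231] pointing down, gripper open.
Joint ranges: [-178.18, 178.18], [-50.72, 133.34], [12.68, 142.11], [-81.47, 261.47], [9.98, 163.14], [-165.26, 165.26]. Speed limits (degrees/s): [136.94, 136.94, 180, 180, 180, 180].

## Interface

Orientations are given as a 3x3 rotation matrix whose columns are the frame's x, y, z axes.
In Python, from rig import env gives the robot as it stands. The module is installed in compiled form; this text tells all that it offers.
- The arm moves only by the tool jog_arm, never from a script. Its argument "targets" is a list of rows, each a list of 6 numbers: the shift along the tool's x, y, z in cm, then the turn, a rotation vector about the tool's x, y, z in degrees. A call has 1 to 8 rows; each row is the pose to reach, as a shift and turn from the pose commanded when the call began, along the tool's axes at that moment; what a row does not reach only later rows make up. A row lasts 1/12 s, in which the tool goes at most 41.7 mm and 7.16 degrees, less where a joint would pass 70% of its speed; a pose out of reach is approached as far as the arm can. A call with a gripper value outside its range is refused whole. "hand" is the opening, from 0 (shut) to 1 (fully open), set as the call begins (left out, the last holds). The fingers move at their own pace and stop on an object; "newtons" is the grip in N (left out, the last holds). Time passes only in rows, so rows that repeat a pose let the fingers close. It gives the time, the measured TCP pose, the force, the opening and the grip force at its end, in the units of the state.
- env.observe(): the state, without advancing time (a new reading comes with each control period).
- env.get_image(name): name is "side" or "top"; returns a dict with "frame" (400x640x3 uint8, red, green, blue), "depth" (400x640 float32, m along the optical axis (not along the pixel's ray), 0 where there is no reading), "fovy" (degrees; the focal length in pixels is half the picture's height over the tangent of half this angle, whatever the lens; pixels are square), "cx", "cy" (the principal point, pixels), "cam_to_world" (4x4, takes a point from camera to world coordinates). Camera axes: x right, y down, z forward; pixel columns grow to the right and rows downward; lengths in m; the calibration is good to about 2 mm. A picture is of the moment at which its call begins.
- env.close_job(): hands the job in; it is judged then, once.
Trained networks look in the newest picture that a camera, given by its name, has taken for a name from the list of things; names that differ only in an ending like _2 or _b are one class to them, and where a whole thing is asked for, a point or a joint stands for the part that bears it (a point fixed in the world has none). Each returns a list of dicts, best first, with "score" (0 to 1); they miss things now and then, are a little off and sometimes report something else, mostly with a low value. They report only what shows in the picture. A call takes as long as a camera call. They do not tell look-alikes from the thing itself.
- env.regions_of(camera, target): "pixels" (400x640 bool, what is visible of it) and "point" ([row, column] in pixels, amid what is visible of it).
The state is a dict: "time_s": time; "q": joint angles; "qvel": joint speeds; "joint_efforts": joint torques, N m; "position": TCP position; "tool_rot": TCP orientation; "ft_force": force on the tool from outside, world axes, zero at the start; "wrist_torque": the same for the moment, N m; "grip_width": finger opening in m; "gripper_force": force on a finger pad.
Only numpy, scipy, OpenCV 4.12 (cv2) and the standard library are available. Lean on these libraries where they do the work, as an engineer would, in place of code of your own. Each camera call takes 0.05 s, during which the arm holds its last target. There are 200 camera calls.

## Task

Lift the lid off the square steel pot by its knob and set it gently, knob up, on the round cork mat. Then, without ever lifting them, push both used tips along the raised steel tray so that they drop off its end into that pot. Leave the pot and the closed round canister where they stand, and the bottles and jars undisturbed.

Things in the scene. Friction and masses are not known exactly. Their poses are not given: they have to be found in the camera images.
- waste_pot: square open-topped stainless steel pot, loose, 100 x 100 mm outside, 94 mm inside, 60 mm high, walls 3 mm; origin at the centre of its underside, x and y along its sides, z up. It stands close against one open end of the tray (either its +y or its -y end), its rim 15 mm lower than the tray's floor.
- pot_lid: square steel lid lying loose on the square pot, 160 g: a 102 x 102 mm plate with an 86 mm square, 6 mm deep locating step beneath it and a black knob on top. Origin at the centre of the underside of the step (54 mm above the pot's underside when on); the plate spans z 6 to 10 mm, the knob's narrow neck (14 mm) z 10 to 18 mm, its cylindrical head (25 mm across) z 21 to 36 mm, top at 39 mm.
- canister: round steel canister, loose, 100 mm across, 60 mm high, standing at the other open end of the tray from the square pot; origin at the centre of its underside. To be left closed.
- canister_lid: round steel lid, 102 mm across, lying loose on the canister, with the same black knob and the same heights as the square lid; origin at the centre of the underside of its 6 mm step. To be left on.
- tray: fixed raised steel tray, like a short channel on feet: 180 mm long along its own y axis, 86 mm wide along its x axis, open at both ends (y = +90 and -90 mm); the smooth floor lies 75 mm above the counter; a side rim runs along each long side, top at 89 mm, leaving a channel 74 mm wide. Origin on the counter under its centre. The gap from its end to the square pot's lid is about 4 mm.
- tip_a: used handpiece tip lying on the tray: white block 22 x 22 x 22 mm with a steel nose of 14 mm diameter reaching 12 mm out along its +x axis (34 mm long in all), 25 g; origin under the middle of its length, on its underside
- tip_b: the second used tip, identical to tip_a
- lid_mat: round cork mat for the lid, fixed, 136 mm across, 4 mm thick, to the left or right of the robot's front; origin at the centre of its underside
- dock: flat white charging dock, fixed, 110 x 120 x 25 mm, on the other side from the cork mat; origin at the centre of its underside; an obstacle
- front_bottle: pump bottle, bystander, 54 mm across, 150 mm high, between the robot and the tray; origin at the centre of its underside
- jar_left: white lidded jar, bystander, 57 mm across, 50 mm high, before the tray on the left; origin under its centre
- jar_right: white lidded jar, bystander, 57 mm across, 50 mm high, before the tray on the right; origin under its centre
- bottle_left: amber pump bottle, bystander, 68 mm across, 200 mm high, behind the tray; origin under its centre
- bottle_mid: white pump bottle, bystander, 62 mm across, 180 mm high, behind the tray; origin under its centre
- big_jar: large white jar, bystander, 89 mm across, 85 mm high, behind the tray; origin under its centre
Not all that is in view belongs to the job. Leave any pink look-alike of the pot_lid alone.

How it is judged (in metres and radians):
On the way:
1. the square lid lies knob up on the cork mat, released (horizontal distance between pot_lid and lid_mat below 0.025 m and height (world z) of pot_lid below 0.01 m and angle between pot_lid's own z axis and vertical below 0.1 rad and contact force between the fingers and pot_lid below 0.01 N and linear speed of pot_lid below 0.03 m/s), for 0.2 s.
At the end, for the whole second after the job is handed in: Square lid flat, knob up, released, within 25 mm of the cork mat's centre; both tips at rest in the square pot below its rim; pot upright, within 30 mm of its start; canister within 30 mm of its start, its lid on; all bottles and jars upright within 30 mm of their starts (horizontal distance between pot_lid and lid_mat below 0.025 m and height (world z) of pot_lid below 0.01 m and angle between each of pot_lid, waste_pot, front_bottle, jar_left, jar_right, bottle_left, bottle_mid, big_jar's own z axis and vertical below 0.1 rad and contact force between the fingers and pot_lid below 0.01 N and x of tip_a in the frame of waste_pot between -0.05 and 0.05 m and y of tip_a in the frame of waste_pot between -0.05 and 0.05 m and z of each of tip_a, tip_b in the frame of waste_pot below 0.058 m and linear speed of each of tip_a, tip_b below 0.05 m/s and x of tip_b in the frame of waste_pot between -0.05 and 0.05 m and y of tip_b in the frame of waste_pot between -0.05 and 0.05 m and distance of each of waste_pot, canister, front_bottle, jar_left, jar_right, bottle_left, bottle_mid, big_jar from where it was at the start of the episode below 0.03 m and linear speed of waste_pot below 0.03 m/s and horizontal distance between canister_lid and canister below 0.015 m and z of canister_lid in the frame of canister below 0.06 m); the robot touches nothing.
It fails at once if the square lid was dropped (it moved faster than 0.4 m/s out of the fingers) (linear speed of pot_lid above 0.4 m/s and contact force between the fingers and pot_lid below 0.01 N).
It fails at once if a used tip was lifted more than 40 mm above the tray's floor (height (world z) of any of tip_a, tip_b above 0.115 m).
It fails at once if a bottle or jar was tipped or shifted by more than 30 mm (angle between any of front_bottle, jar_left, jar_right, bottle_left, bottle_mid, big_jar's own z axis and vertical above 0.3 rad or distance of any of front_bottle, jar_left, jar_right, bottle_left, bottle_mid, big_jar from where it was at the start of the episode above 0.03 m).
It fails at once if the canister was opened (z of canister_lid in the frame of canister above 0.08 m).
It also fails if it takes over 54 s, if anything falls off the work surface, if the arm or the gripper's body presses on something with over 40 N, if the wrist force passes 120 N, or if a joint passes its speed limit or range.

## Working session

There is one attempt and no reset: what is moved stays moved. The work goes in short steps, Python scripts to look and compute and a tool call to move; the robot and the scene stay as the last step left them, time stands still between calls to the robot, and variables do not carry over. Pictures are saved under pics/ and viewed, at most 10 in all, crops included, and the job is handed in when it is done.

Besides the shell and the picture viewer there is one more tool, called by a JSON object that holds its "name" and its "arguments", one argument or row to a line. jog_arm: Moves the arm, as the interface text tells. Its arguments: {"type":"object","properties":{"targets":{"type":"array","items":{"type":"array","items":{"type":"number"}}},"hand":{"type":"number"},"newtons":{"type":"number"}},"required":["targets"]}

```bash
mkdir -p pics
cat > h.py <<'E'
import numpy as np, cv2
from rig import env
def cloud(im):
    d=im["depth"]; H,W=d.shape; f=H/2/np.tan(np.radians(im["fovy"])/2)
    v,u=np.mgrid[:H,:W]
    P=np.stack([(u-im["cx"])/f*d,(v-im["cy"])/f*d,d],-1)
    M=np.array(im["cam_to_world"]); W_=P@M[:3,:3].T+M[:3,3]; W_[d<=0]=np.nan
    return W_
def save(name,fr,s=1):
    cv2.imwrite("pics/"+name,cv2.resize(fr[...,::-1],None,fx=s,fy=s))
def pc(c,t): # list regions
    for r in c[t]: pass
E
cat > a.py <<'E'
from h import *
for cam in ["top","side"]:
    im=env.get_image(cam); P=cloud(im); save(cam+"0.png",im["frame"]); np.savez(cam+".npz",P=P,f=im["frame"])
    for n in ["waste_pot","pot_lid","canister_lid","canister","tray","tip_a","lid_mat","dock","front_bottle","jar_left","bottle_left","bottle_mid","big_jar"]:
        for r in env.regions_of(cam,n):
            m=r["pixels"]; Q=P[m]; Q=Q[~np.isnan(Q[:,0])]
            if len(Q): print(cam,n,round(r["score"],2),np.round(r["point"]),len(Q),"med",np.round(np.median(Q,0),3),"lo",np.round(np.percentile(Q,3,axis=0),3),"hi",np.round(np.percentile(Q,97,axis=0),3))
E
python3 a.py
```

```text
top waste_pot 0.3 [164. 258.] 72 med [0.611 0.013 0.096] lo [ 0.599 -0.001  0.077] hi [0.626 0.029 0.104]
top waste_pot 0.26 [162. 223.] 690 med [0.631 0.132 0.065] lo [0.591 0.091 0.06 ] hi [0.675 0.176 0.094]
top pot_lid 0.98 [276. 394.] 889 med [ 0.258 -0.443  0.011] lo [ 0.206 -0.497  0.006] hi [ 0.309 -0.395  0.039]
top pot_lid 0.61 [181. 312.] 960 med [ 0.564 -0.149  0.065] lo [ 0.515 -0.197  0.059] hi [ 0.614 -0.1    0.092]
top pot_lid 0.58 [246. 445.] 911 med [ 0.362 -0.603  0.011] lo [ 0.31  -0.657  0.006] hi [ 0.415 -0.553  0.038]
top pot_lid 0.35 [222. 308.] 220 med [ 0.43  -0.141  0.051] lo [ 0.407 -0.164  0.047] hi [ 0.453 -0.118  0.055]
top canister_lid 0.65 [158. 226.] 699 med [0.631 0.131 0.065] lo [0.589 0.091 0.06 ] hi [0.675 0.176 0.094]
top canister 0.47 [171. 234.] 31 med [0.59  0.11  0.035] lo [0.584 0.098 0.015] hi [0.599 0.126 0.055]
top tray 0.94 [170. 268.] 1356 med [ 0.592 -0.008  0.077] lo [ 0.547 -0.092  0.07 ] hi [0.645 0.076 0.092]
top tip_a 0.61 [162. 260.] 58 med [0.612 0.015 0.096] lo [0.599 0.002 0.086] hi [0.625 0.029 0.104]
top tip_a 0.47 [168. 27
[... 2456 characters left out ...]
0.407  0.125 -0.001] hi [0.458 0.177 0.051]
side jar_left 0.6 [243. 341.] 1168 med [ 0.42  -0.032  0.084] lo [ 0.401 -0.128  0.001] hi [ 0.452 -0.02   0.151]
side bottle_left 0.93 [204. 206.] 1775 med [0.761 0.014 0.104] lo [ 0.744 -0.087 -0.001] hi [0.862 0.032 0.198]
side bottle_mid 0.77 [243. 178.] 1669 med [0.753 0.136 0.099] lo [0.74  0.103 0.004] hi [0.784 0.154 0.18 ]
side big_jar 0.95 [188. 243.] 1156 med [ 0.761 -0.128  0.072] lo [ 0.733 -0.183  0.003] hi [ 0.81  -0.105  0.086]
side big_jar 0.54 [207. 207.] 1704 med [0.76  0.014 0.108] lo [ 0.744 -0.021  0.006] hi [0.796 0.032 0.199]
side big_jar 0.18 [294. 229.] 657 med [0.6  0.17 0.03] lo [0.584 0.125 0.004] hi [0.649 0.184 0.056]
```

Run:
```python
from h import *
import numpy as np
for cam in ["top","side"]:
    d=np.load(cam+".npz");P=d["P"];
    def sel(x0,x1,y0,y1,z0,z1):
        m=(P[...,0]>x0)&(P[...,0]<x1)&(P[...,1]>y0)&(P[...,1]<y1)&(P[...,2]>z0)&(P[...,2]<z1); return P[m]
    def rep(n,Q):
        if len(Q)<4: print(cam,n,len(Q));return
        r=cv2.minAreaRect((Q[:,:2]*1000).astype(np.float32))
        print(cam,n,len(Q),"mean",np.round(Q.mean(0),4),"rect mm",np.round(r[0],1),np.round(r[1],1),round(r[2],1))
    rep("plate",sel(.49,.64,-.215,-.085,.058,.069))
    rep("knob",sel(.53,.6,-.18,-.115,.085,.1))
    rep("canlidknob",sel(.6,.66,.1,.16,.085,.1))
    rep("canlid",sel(.56,.7,.07,.2,.058,.069))
    rep("trayfloor+rim",sel(.52,.67,-.11,.095,.07,.095))
    rep("tipR",sel(.57,.635,-.065,-.013,.081,.11))
    rep("tipL",sel(.59,.635,-.009,.04,.081,.11))
    rep("mat",sel(.3,.46,-.36,-.19,.0025,.008))
d=np.load("top.npz");f=d["f"]
s=np.load("side.npz")["f"]
save("c1.png",np.vstack([cv2.resize(f[130:320,180:500],(800,475)),]))
```

```text
top plate 859 mean [ 0.5643 -0.1491  0.0648] rect mm [ 565.7 -145.8] [108.6 102.7] 77.1
top knob 46 mean [ 0.564  -0.1485  0.093 ] rect mm [ 564.5 -149.8] [19.8 22.5] 1.1
top canlidknob 49 mean [0.6329 0.1332 0.093 ] rect mm [633.  132.7] [21.6 23. ] 42.9
top canlid 639 mean [0.6329 0.1336 0.0648] rect mm [633.8 134.2] [100.8  97.4] 46.9
top trayfloor+rim 1399 mean [ 0.5963 -0.0072  0.0789] rect mm [596.2  -8.8] [205.4  86.2] 77.2
top tipR 108 mean [ 0.6095 -0.0385  0.0932] rect mm [602.5 -37.8] [49.1 61.9] 87.1
top tipL 69 mean [0.6111 0.0134 0.0959] rect mm [611.1  15.1] [37.7 29.3] 86.8
top mat 1207 mean [ 0.3837 -0.2749  0.0049] rect mm [ 380.9 -275.8] [159.1 167.7] 0.9
side plate 865 mean [ 0.5612 -0.147   0.0631] rect mm [ 565.7 -149.4] [103.9 105.5] 77.4
side knob 58 mean [ 0.5634 -0.146   0.0903] rect mm [ 564.5 -147.6] [21.3 23.2] 51.5
side canlidknob 93 mean [0.6321 0.1362 0.0906] rect mm [633.2 134.3] [25.  22.8] 82.6
side canlid 1196 mean [0.6294 0.1358 0.0631] rect mm [632.  122.7] [125.1 103.1] 79.7
side trayfloor+rim 2087 mean [0.5981 0.0014 0.0785] rect mm [597.1  -6.6] [182.2  89.5] 77.2
side tipR 184 mean [ 0.6101 -0.0356  0.09  ] rect mm [613.5 -44. ] [53.9 45.3] 14.5
side tipL 129 mean [0.61   0.0172 0.092 ] rect mm [613.5  16.2] [34.8 24.4] 54.6
side mat 880 mean [ 0.3912 -0.2694  0.004 ] rect mm [ 391.8 -266.8] [147.2 129. ] 79.7
```

View pics/side0.png

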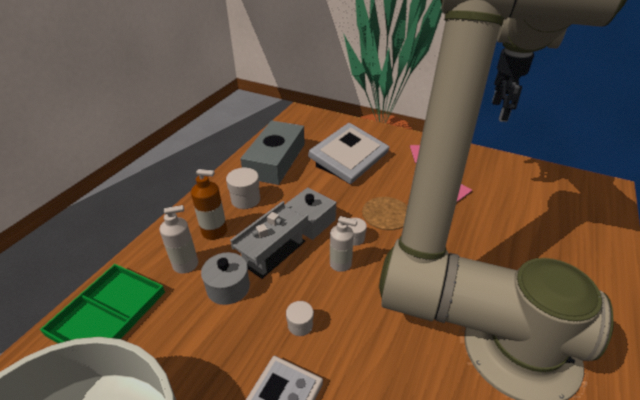

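View pics/c1.png

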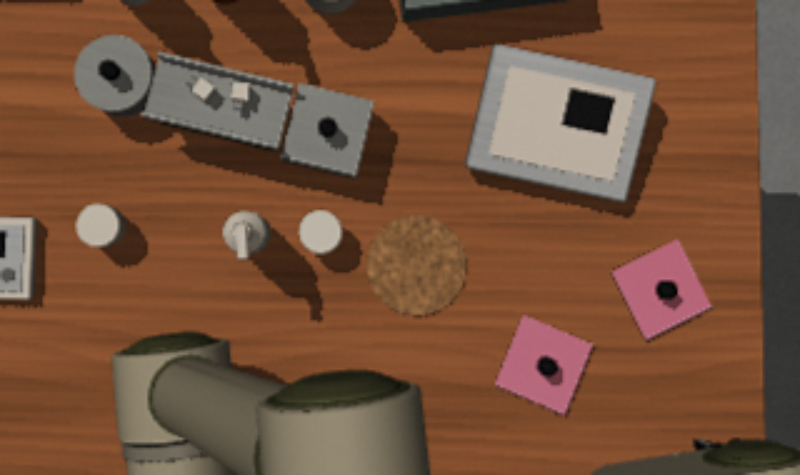

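The lid on the pot shows as the steel square at crop (327,128), next to the tray's -y end. The two pink look-alikes, at (667,290) and (547,367), lie on the counter and are excluded. The cork mat is at (417,265). The tips, at (203,88) and (240,92), lie toward the tray's far side.

```bash
cat > plan.py <<'E'
import sys; from h import *
from scipy.spatial.transform import Rotation as R
# args: x y z [tool-y angle deg in world]
def plan(p,a=None):
    s=env.observe(); T=np.array(s["tool_rot"]); p0=np.array(s["position"])
    cur=np.degrees(np.arctan2(T[1,1],T[0,1]))
    d=T.T@(np.array(p)-p0)*100
    turn=0 if a is None else -((a-cur+90)%180-90)   # tool z down
    print("t",round(s["time_s"],2),"pos",np.round(p0,4),"tooly",round(cur,1),"tilt",np.round(T[:,2],3),"shift",np.round(d,2),"turnz",round(turn,1),"q6",round(s["q"][5],1))
if __name__=="__main__":
    v=list(map(float,sys.argv[1:])); plan(v[:3],v[3] if len(v)>3 else None)
E
python3 plan.py .5645 -.1485 .20 -12.9
```

```text
t 1.4 pos [ 0.1828 -0.5187  0.2313] tooly -70.6 tilt [-0.  0. -1.] shift [ 48.31 -22.23   3.13] turnz -57.7 q6 -12.3
```

{"name": "jog_arm", "arguments": {
  "targets": [
    [48.3, -22.2, 3.1, 0, 0, -57.7],
    [48.3, -22.2, 3.1, 0, 0, -57.7],
    [48.3, -22.2, 3.1, 0, 0, -57.7],
    [48.3, -22.2, 3.1, 0, 0, -57.7],
    [48.3, -22.2, 3.1, 0, 0, -57.7],
    [48.3, -22.2, 3.1, 0, 0, -57.7],
    [48.3, -22.2, 3.1, 0, 0, -57.7],
    [48.3, -22.2, 3.1, 0, 0, -57.7]
  ],
  "hand": 0.7
}}

```text
time_s: 2.07
position: [0.4229, -0.2855, 0.212]
tool_rot: [[0.224, 0.975, 0.0], [0.975, -0.224, -0.0], [-0.0, 0.0, -1.0]]
ft_force: [-0.2, -1.0, 0.3]
grip_width: 0.0597
gripper_force: 0.0
```

```bash
python3 plan.py .5645 -.1485 .20 -12.9
```

```text
t 2.07 pos [ 0.4229 -0.2855  0.212 ] tooly -12.9 tilt [ 0. -0. -1.] shift [16.52 10.73  1.2 ] turnz -0.0 q6 -34.4
```

{"name": "jog_arm", "arguments": {
  "targets": [
    [16.5, 10.7, 1.2, 0, 0, 0],
    [16.5, 10.7, 1.2, 0, 0, 0],
    [16.5, 10.7, 1.2, 0, 0, 0],
    [16.5, 10.7, 1.2, 0, 0, 0],
    [16.5, 10.7, 1.2, 0, 0, 0],
    [16.5, 10.7, 5, 0, 0, 0],
    [16.5, 10.7, 8, 0, 0, 0],
    [16.5, 10.7, 8, 0, 0, 0]
  ]
}}

```text
time_s: 2.73
position: [0.5616, -0.1494, 0.1265]
tool_rot: [[0.229, 0.973, -0.009], [0.973, -0.229, 0.005], [0.002, -0.01, -1.0]]
ft_force: [0.2, -0.4, -1.0]
grip_width: 0.0601
gripper_force: 0.0
```

```bash
python3 plan.py .5645 -.1485 .068 -12.9
```

```text
t 2.73 pos [ 0.5616 -0.1494  0.1265] tooly -13.2 tilt [-0.009  0.005 -1.   ] shift [0.14 0.32 5.85] turnz -0.3 q6 -13.3
```

{"name": "jog_arm", "arguments": {
  "targets": [
    [0, 0, 2, 0, 0, 0],
    [0, 0, 2, 0, 0, 0],
    [0, 0, 2, 0, 0, 0],
    [0, 0, 2, 0, 0, 0]
  ]
}}

```text
time_s: 3.07
position: [0.5644, -0.1518, 0.1137]
tool_rot: [[0.23, 0.973, 0.002], [0.973, -0.23, -0.001], [-0.001, 0.002, -1.0]]
ft_force: [-0.2, -0.1, 0.4]
grip_width: 0.0599
gripper_force: 0.0
```

```bash
python3 plan.py .5645 -.1485 .068 -12.9
python3 - <<'E'
from h import *
im=env.get_image("side"); f=im["frame"]; save("g1.png",f[150:270,240:400],5)
E
```

```text
t 3.07 pos [ 0.5644 -0.1518  0.1137] tooly -13.3 tilt [ 0.002 -0.001 -1.   ] shift [ 0.32 -0.07  4.57] turnz -0.4 q6 -13.3
```

View pics/g1.png

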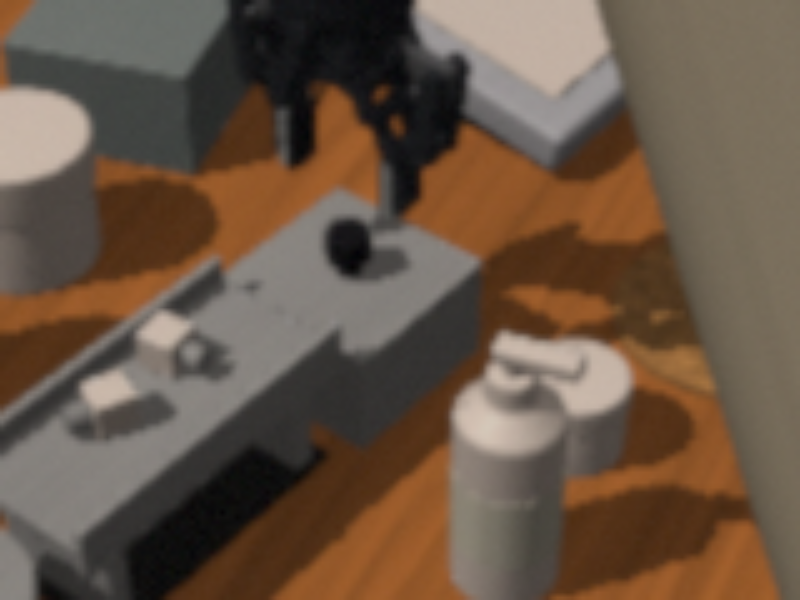

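The view shows the open fingers, at crop (295,140) and (400,195), above and straddling the knob at (348,245), with both tips on the tray. I'll go down.

{"name": "jog_arm", "arguments": {
  "targets": [
    [0.3, -0.1, 2.5, 0, 0, 0],
    [0.3, -0.1, 4.0, 0, 0, 0],
    [0.3, -0.1, 4.5, 0, 0, 0],
    [0.3, -0.1, 4.5, 0, 0, 0],
    [0.3, -0.1, 4.5, 0, 0, 0],
    [0.3, -0.1, 4.5, 0, 0, 0]
  ]
}}

```text
time_s: 3.62
position: [0.5642, -0.1484, 0.0684]
tool_rot: [[0.23, 0.973, 0.002], [0.973, -0.23, -0.001], [-0.001, 0.002, -1.0]]
ft_force: [0.4, -0.1, 0.2]
grip_width: 0.06
gripper_force: 0.0
```

{"name": "jog_arm", "arguments": {
  "targets": [
    [0, 0, 0, 0, 0, 0],
    [0, 0, 0, 0, 0, 0],
    [0, 0, 0, 0, 0, 0],
    [0, 0, 0, 0, 0, 0],
    [0, 0, 0, 0, 0, 0],
    [0, 0, 0, 0, 0, 0],
    [0, 0, 0, 0, 0, 0],
    [0, 0, 0, 0, 0, 0]
  ],
  "hand": 0.0,
  "newtons": 60
}}

```text
time_s: 4.28
position: [0.5638, -0.1481, 0.0677]
tool_rot: [[0.23, 0.973, 0.001], [0.973, -0.23, -0.001], [-0.0, 0.001, -1.0]]
ft_force: [-0.7, 1.0, 5.3]
grip_width: 0.0228
gripper_force: 58.7
```

{"name": "jog_arm", "arguments": {
  "targets": [
    [0, 0, -0.7, 0, 0, 0],
    [0, 0, -2, 0, 0, 0],
    [0, 0, -4, 0, 0, 0],
    [0, 0, -6, 0, 0, 0],
    [0, 0, -7.5, 0, 0, 0],
    [0, 0, -8, 0, 0, 0],
    [0, 0, -8, 0, 0, 0],
    [0, 0, -8, 0, 0, 0]
  ]
}}

```text
time_s: 4.95
position: [0.5632, -0.1479, 0.1462]
tool_rot: [[0.23, 0.973, -0.001], [0.973, -0.23, 0.001], [0.0, -0.001, -1.0]]
ft_force: [-0.4, 1.1, -2.4]
grip_width: 0.0226
gripper_force: 59.0
```

```bash
python3 plan.py .390 -.271 .148
python3 - <<'E'
from h import *
im=env.get_image("side"); f=im["frame"]; save("g2.png",f[120:270,240:440],4)
E
```

```text
t 4.95 pos [ 0.5632 -0.1479  0.1462] tooly -13.3 tilt [-0.001  0.001 -1.   ] shift [-15.97 -14.02  -0.17] turnz 0 q6 -13.1
```

View pics/g2.png

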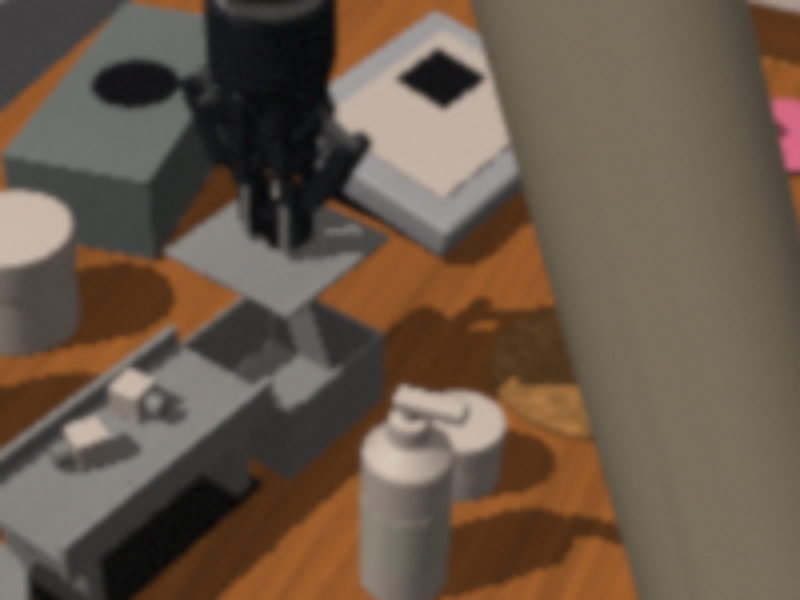

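The lid hangs level from the gripper at crop (280,245), and the open pot has stayed at (290,390). I'll carry the lid to the mat.

{"name": "jog_arm", "arguments": {
  "targets": [
    [-1.5, -1.3, 0, 0, 0, 0],
    [-4, -3.5, 0, 0, 0, 0],
    [-6.5, -5.7, 0, 0, 0, 0],
    [-9, -7.9, 0, 0, 0, 0],
    [-11.5, -10.1, 0, 0, 0, 0],
    [-14, -12.3, 0, 0, 0, 0],
    [-15.4, -13.5, 0, 0, 0, 0],
    [-16, -14, 0, 0, 0, 0]
  ]
}}

```text
time_s: 5.67
position: [0.3884, -0.2725, 0.146]
tool_rot: [[0.232, 0.973, -0.002], [0.973, -0.232, 0.001], [0.001, -0.002, -1.0]]
ft_force: [0.4, -0.0, -1.6]
grip_width: 0.0227
gripper_force: 59.1
```

{"name": "jog_arm", "arguments": {
  "targets": [
    [0, 0, 1, 0, 0, 0],
    [0, 0, 3, 0, 0, 0],
    [0, 0, 5, 0, 0, 0],
    [0, 0, 7, 0, 0, 0],
    [0, 0, 9, 0, 0, 0],
    [0, 0, 10, 0, 0, 0],
    [0, 0, 10.5, 0, 0, 0],
    [0, 0, 10.5, 0, 0, 0]
  ]
}}

```text
time_s: 6.33
position: [0.3905, -0.2708, 0.0407]
tool_rot: [[0.229, 0.973, -0.002], [0.973, -0.229, 0.002], [0.002, -0.002, -1.0]]
ft_force: [0.1, -0.4, -0.8]
grip_width: 0.023
gripper_force: 59.1
```

```bash
python3 plan.py .390 -.271 .018
python3 - <<'E'
from h import *
im=env.get_image("top"); P=cloud(im); save("g3.png",im["frame"][180:280,280:420],5)
m=(P[...,2]>.03)&(P[...,2]<.06)&(np.hypot(P[...,0]-.39,P[...,1]+.27)<.07)
Q=P[m]; print(len(Q),cv2.minAreaRect((Q[:,:2]*1000).astype(np.float32)) if len(Q)>5 else 0, np.median(Q[:,2]) if len(Q) else 0)
E
```

```text
t 6.33 pos [ 0.3905 -0.2708  0.0407] tooly -13.3 tilt [-0.002  0.002 -1.   ] shift [-0.03 -0.04  2.27] turnz 0 q6 -35.8
3 0 0.03890134650790822
```

View pics/g3.png

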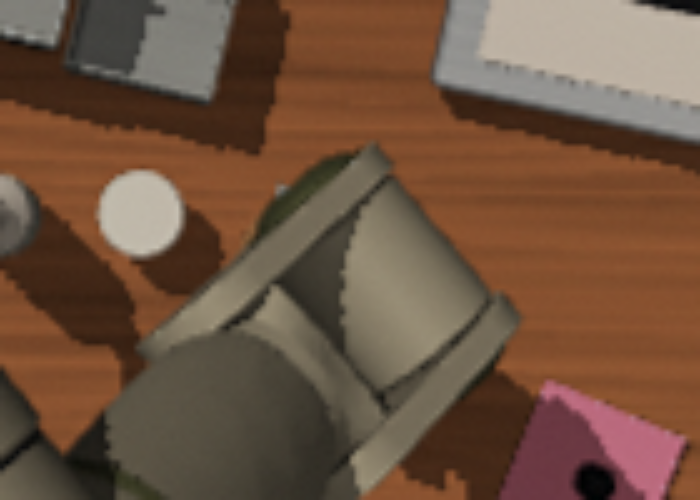

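The arm hides the mat and the lid from above; the jar at (140,213) and the pot at (140,40) are untouched. I'll lower by contact.

{"name": "jog_arm", "arguments": {
  "targets": [
    [0, 0, 0.8, 0, 0, 0],
    [0, 0, 1.5, 0, 0, 0],
    [0, 0, 1.9, 0, 0, 0],
    [0, 0, 2.1, 0, 0, 0],
    [0, 0, 2.2, 0, 0, 0],
    [0, 0, 2.2, 0, 0, 0],
    [0, 0, 2.2, 0, 0, 0]
  ]
}}

```text
time_s: 6.97
position: [0.3906, -0.2716, 0.0201]
tool_rot: [[0.23, 0.973, 0.0], [0.973, -0.23, -0.0], [-0.0, 0.0, -1.0]]
ft_force: [0.2, -0.3, -1.8]
grip_width: 0.0229
gripper_force: 59.1
```

{"name": "jog_arm", "arguments": {
  "targets": [
    [0, 0, 0.1, 0, 0, 0],
    [0, 0, 0.2, 0, 0, 0],
    [0, 0, 0.2, 0, 0, 0],
    [0, 0, 0.2, 0, 0, 0]
  ]
}}

```text
time_s: 7.3
position: [0.3905, -0.2716, 0.0179]
tool_rot: [[0.23, 0.973, -0.0], [0.973, -0.23, -0.0], [-0.0, -0.0, -1.0]]
ft_force: [-0.1, 0.1, -2.1]
grip_width: 0.0228
gripper_force: 59.1
```

{"name": "jog_arm", "arguments": {
  "targets": [
    [0, 0, 0.1, 0, 0, 0],
    [0, 0, 0.15, 0, 0, 0],
    [0, 0, 0.15, 0, 0, 0],
    [0, 0, 0.15, 0, 0, 0]
  ]
}}

```text
time_s: 7.63
position: [0.3906, -0.2716, 0.0176]
tool_rot: [[0.23, 0.973, 0.001], [0.973, -0.23, -0.001], [-0.001, 0.001, -1.0]]
ft_force: [-3.0, 3.4, 16.3]
grip_width: 0.0228
gripper_force: 60.8
```

Contact: the force rose to +16 N. I'll release and retreat upward.

{"name": "jog_arm", "arguments": {
  "targets": [
    [0, 0, -0.1, 0, 0, 0],
    [0, 0, -0.1, 0, 0, 0],
    [0, 0, -0.1, 0, 0, 0],
    [0, 0, -0.1, 0, 0, 0],
    [0, 0, -0.1, 0, 0, 0],
    [0, 0, -0.1, 0, 0, 0],
    [0, 0, -0.1, 0, 0, 0],
    [0, 0, -0.1, 0, 0, 0]
  ],
  "hand": 0.7
}}

```text
time_s: 8.3
position: [0.3905, -0.2716, 0.0173]
tool_rot: [[0.23, 0.973, -0.0], [0.973, -0.23, 0.0], [0.0, -0.0, -1.0]]
ft_force: [0.1, -0.4, 0.3]
grip_width: 0.0599
gripper_force: 0.0
```

{"name": "jog_arm", "arguments": {
  "targets": [
    [0, 0, -1, 0, 0, 0],
    [0, 0, -3, 0, 0, 0],
    [0, 0, -6, 0, 0, 0],
    [0, 0, -10, 0, 0, 0],
    [0, 0, -14, 0, 0, 0],
    [0, 0, -18, 0, 0, 0],
    [0, 0, -20, 0, 0, 0],
    [0, 0, -20, 0, 0, 0]
  ]
}}

```text
time_s: 8.97
position: [0.3916, -0.2727, 0.222]
tool_rot: [[0.23, 0.973, 0.006], [0.973, -0.23, -0.007], [-0.005, 0.007, -1.0]]
ft_force: [-0.3, 0.6, 0.5]
grip_width: 0.06
gripper_force: 0.0
```

```bash
python3 plan.py .610 .050 .218 -12.9
```

```text
t 8.97 pos [ 0.3916 -0.2727  0.222 ] tooly -13.3 tilt [ 0.006 -0.007 -1.   ] shift [36.42 13.84  0.31] turnz -0.4 q6 -35.8
```

```bash
python3 - <<'E'
from h import *
c=np.array([.597,-.007]); a=np.radians(12.9); ex=np.array([np.cos(a),-np.sin(a)]); ey=np.array([np.sin(a),np.cos(a)])
for cam in ["top","side"]:
    im=env.get_image(cam); P=cloud(im); r=P[...,:2]-c; X=r@ex; Y=r@ey; Z=P[...,2]
    m=(Z>.060)&(Z<.095)&(abs(X)<.06)&(abs(Y)<.1)
    print(cam,"tray x ext",np.round(np.percentile(X[m],[1,50,99]),4),"y ext",np.round(np.percentile(Y[m],[1,99]),4),"rim hi x",np.round([np.median(X[m&(Z>.085)&(X>.035)]),np.median(X[m&(Z>.085)&(X<-.035)])],4))
    m=(Z>.080)&(Z<.105)&(abs(X)<.034)&(abs(Y)<.085)
    n,l,st,ce=cv2.connectedComponentsWithStats(m.astype(np.uint8))
    for i in range(1,n):
        if st[i,4]>15: q=l==i; print(" tip",st[i,4],"x",np.round(np.percentile(X[q],[2,98]),3),"y",np.round(np.percentile(Y[q],[2,98]),3))
    if cam=="top": save("g4.png",im["frame"][140:280,200:400],4)
    m=(Z>.005)&(Z<.02)&(np.hypot(P[...,0]-.39,P[...,1]+.27)<.09); print("lid",m.sum(),cv2.minAreaRect((P[m][:,:2]*1000).astype(np.float32)),np.median(P[m][:,2]))
E
for y in 0; do python3 plan.py .6195 .055 .218 -12.9; done
```

```text
top tray x ext [-0.0431 -0.0027  0.0422] y ext [-0.0968  0.096 ] rim hi x [ 0.0395 -0.0403]
 tip 70 x [-0.005  0.021] y [0.007 0.041]
 tip 69 x [-0.006  0.028] y [-0.038 -0.017]
lid 219 ((384.4253234863281, -228.44537353515625), (169.21878051757812, 75.71276092529297), 11.712775230407715) 0.012582316124452264
side tray x ext [-0.0435 -0.0035  0.0428] y ext [-0.0878  0.0909] rim hi x [ 0.0398 -0.0402]
 tip 129 x [-0.006  0.026] y [-0.037 -0.015]
 tip 141 x [-0.005  0.019] y [0.012 0.043]
lid 827 ((397.5155334472656, -270.2457580566406), (115.21437072753906, 129.41525268554688), 5.564308166503906) 0.013160601972695862
t 9.07 pos [ 0.3904 -0.2715  0.2175] tooly -13.3 tilt [ 0.    -0.001 -1.   ] shift [37.04 14.79 -0.06] turnz -0.4 q6 -35.8
```

View pics/g4.png

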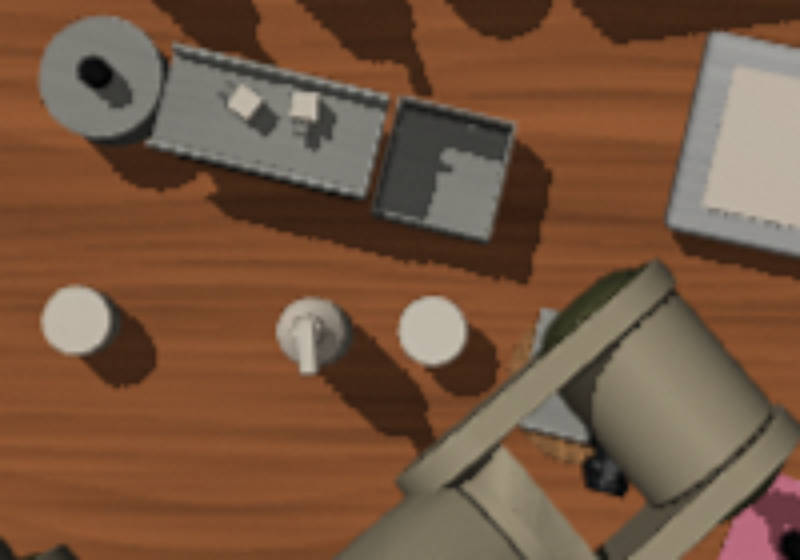

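The lid is level on the cork mat, its top at z 0.013, partly hidden at crop (560,390). The tips at (243,102) and (303,105) and the open pot at (445,170) are as expected.

{"name": "jog_arm", "arguments": {
  "targets": [
    [37.3, 14.8, 0, 0, 0, -0.4],
    [37.3, 14.8, 0, 0, 0, -0.4],
    [37.3, 14.8, 0, 0, 0, -0.4],
    [37.3, 14.8, 0, 0, 0, -0.4],
    [37.3, 14.8, 0, 0, 0, -0.4],
    [37.3, 14.8, 0, 0, 0, -0.4],
    [37.3, 14.8, 0, 0, 0, -0.4],
    [37.3, 14.8, 0, 0, 0, -0.4]
  ],
  "hand": 0.14
}}

```text
time_s: 9.73
position: [0.5817, 0.0039, 0.2153]
tool_rot: [[0.223, 0.975, -0.004], [0.975, -0.223, 0.001], [-0.0, -0.004, -1.0]]
ft_force: [1.2, -0.9, 1.2]
grip_width: 0.0124
gripper_force: 0.0
```

```bash
python3 plan.py .620 .0575 .18 -12.9
```

```text
t 9.73 pos [0.5817 0.0039 0.2153] tooly -12.9 tilt [-0.004  0.001 -1.   ] shift [6.08 2.56 3.52] turnz 0.0 q6 1.6
```

{"name": "jog_arm", "arguments": {
  "targets": [
    [4, 1.7, 1.5, 0, 0, 0],
    [6, 2.5, 3.5, 0, 0, 0],
    [6, 2.5, 3.5, 0, 0, 0],
    [6, 2.5, 3.5, 0, 0, 0],
    [6, 2.5, 3.5, 0, 0, 0]
  ]
}}

```text
time_s: 10.15
position: [0.6187, 0.0541, 0.1815]
tool_rot: [[0.223, 0.975, -0.002], [0.975, -0.223, -0.0], [-0.001, -0.002, -1.0]]
ft_force: [0.7, -0.4, -0.5]
grip_width: 0.012
gripper_force: 0.0
```

```bash
python3 plan.py .620 .0575 .080 -12.9
```

```text
t 10.15 pos [0.6187 0.0541 0.1815] tooly -12.9 tilt [-0.002 -0.    -1.   ] shift [ 0.36  0.07 10.15] turnz -0.0 q6 7.0
```

{"name": "jog_arm", "arguments": {
  "targets": [
    [0.3, 0.1, 3, 0, 0, 0],
    [0.3, 0.1, 6, 0, 0, 0],
    [0.3, 0.1, 8.5, 0, 0, 0],
    [0.3, 0.1, 9.7, 0, 0, 0],
    [0.3, 0.1, 10.1, 0, 0, 0],
    [0.3, 0.1, 10.1, 0, 0, 0],
    [0.3, 0.1, 10.1, 0, 0, 0],
    [0.3, 0.1, 10.1, 0, 0, 0]
  ]
}}

```text
time_s: 10.82
position: [0.6214, 0.0568, 0.0831]
tool_rot: [[0.224, 0.975, 0.003], [0.975, -0.224, -0.0], [0.0, 0.003, -1.0]]
ft_force: [0.3, -0.0, 0.1]
grip_width: 0.0121
gripper_force: 0.0
```

{"name": "jog_arm", "arguments": {
  "targets": [
    [0, 0, 0.3, 0, 0, 0],
    [-0.7, 0, 0.3, 0, 0, 0],
    [-1.4, 0, 0.3, 0, 0, 0],
    [-2.1, 0, 0.3, 0, 0, 0],
    [-2.8, 0, 0.3, 0, 0, 0],
    [-3.5, 0, 0.3, 0, 0, 0],
    [-4.2, 0, 0.3, 0, 0, 0],
    [-4.9, 0, 0.3, 0, 0, 0]
  ]
}}

```text
time_s: 11.48
position: [0.6097, 0.0087, 0.0785]
tool_rot: [[0.223, 0.975, 0.0], [0.975, -0.223, 0.0], [0.0, 0.0, -1.0]]
ft_force: [-0.8, 0.2, 0.6]
grip_width: 0.0122
gripper_force: 0.1
```

{"name": "jog_arm", "arguments": {
  "targets": [
    [-0.6, 0, 0, 0, 0, 0],
    [-1.2, 0, 0, 0, 0, 0],
    [-1.8, 0, 0, 0, 0, 0],
    [-2.4, 0, 0, 0, 0, 0],
    [-3.0, 0, 0, 0, 0, 0],
    [-3.6, 0, 0, 0, 0, 0],
    [-4, 0, 0, 0, 0, 0]
  ]
}}

```text
time_s: 12.07
position: [0.6007, -0.0302, 0.0784]
tool_rot: [[0.223, 0.975, -0.0], [0.975, -0.223, -0.0], [-0.0, -0.0, -1.0]]
ft_force: [-0.4, 0.8, -1.2]
grip_width: 0.0115
gripper_force: 0.3
```

```bash
python3 plan.py .5765 -.0967 .080 -12.9
python3 - <<'E'
from h import *
im=env.get_image("side"); f=im["frame"]; save("g5.png",f[170:290,220:380],5)
E
```

```text
t 12.07 pos [ 0.6007 -0.0302  0.0784] tooly -12.9 tilt [-0. -0. -1.] shift [-7.03 -0.88 -0.16] turnz -0.0 q6 -1.2
```

View pics/g5.png

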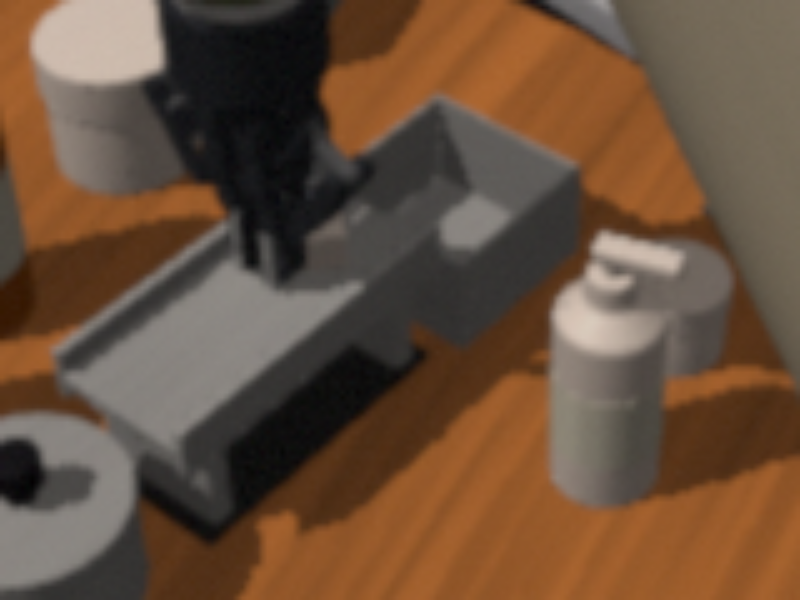

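The tips are still ahead of the fingers, at crop (335,240), and moving toward the pot. I'll continue the push.

{"name": "jog_arm", "arguments": {
  "targets": [
    [-0.5, 0, 0, 0, 0, 0],
    [-1.0, 0, 0, 0, 0, 0],
    [-1.5, 0, 0, 0, 0, 0],
    [-2.0, 0, 0, 0, 0, 0],
    [-2.5, 0, 0, 0, 0, 0],
    [-3.0, 0, 0, 0, 0, 0],
    [-3.5, 0, 0, 0, 0, 0],
    [-4, 0, 0, 0, 0, 0]
  ]
}}

```text
time_s: 12.78
position: [0.5914, -0.0686, 0.0783]
tool_rot: [[0.223, 0.975, -0.001], [0.975, -0.223, 0.001], [0.001, -0.001, -1.0]]
ft_force: [-5.5, 5.9, 1.1]
grip_width: 0.0117
gripper_force: 4.4
```

{"name": "jog_arm", "arguments": {
  "targets": [
    [-0.5, 0, 0, 0, 0, 0],
    [-1.0, 0, 0, 0, 0, 0],
    [-1.5, 0, 0, 0, 0, 0],
    [-2.0, 0, 0, 0, 0, 0],
    [-2.5, 0, 0, 0, 0, 0],
    [-3.0, 0, 0, 0, 0, 0],
    [-3.4, 0, 0, 0, 0, 0],
    [-3.4, 0, 0, 0, 0, 0]
  ]
}}

```text
time_s: 13.45
position: [0.5844, -0.1025, 0.0785]
tool_rot: [[0.224, 0.975, 0.0], [0.975, -0.224, -0.0], [-0.0, 0.0, -1.0]]
ft_force: [0.2, 0.5, -0.3]
grip_width: 0.012
gripper_force: 0.0
```

```bash
python3 plan.py .5765 -.0967 .080 -12.9
python3 - <<'E'
from h import *
im=env.get_image("side"); f=im["frame"]; save("g6.png",f[170:290,220:380],5)
E
```

```text
t 13.45 pos [ 0.5844 -0.1025  0.0785] tooly -12.9 tilt [ 0. -0. -1.] shift [ 0.39 -0.9  -0.15] turnz -0.0 q6 -8.4
```

View pics/g6.png

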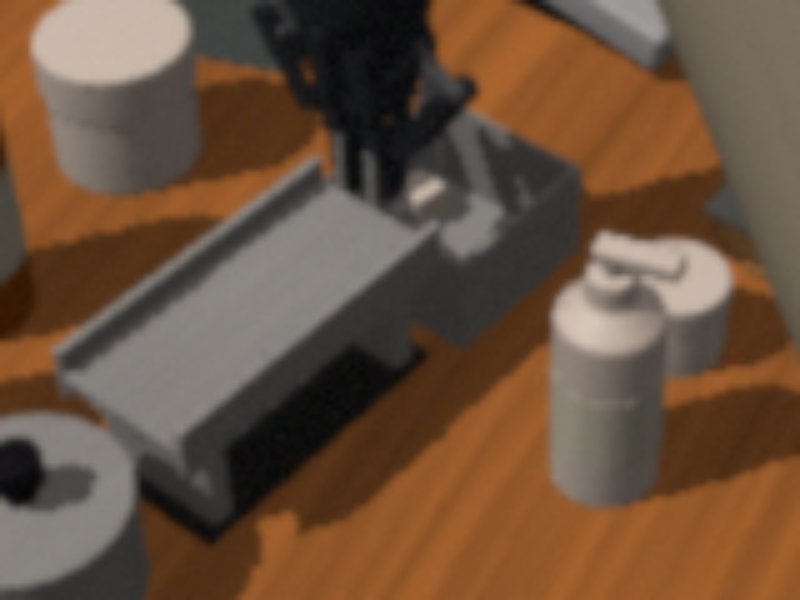

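The tray is empty and a tip shows in the pot at (430,190). I'll lift and move aside to check.

{"name": "jog_arm", "arguments": {
  "targets": [
    [0, 0, -2, 0, 0, 0],
    [0, 0, -5, 0, 0, 0],
    [0, 0, -9, 0, 0, 0],
    [0, 0, -13, 0, 0, 0],
    [4, 0, -15, 0, 0, 0],
    [8, 0, -15, 0, 0, 0],
    [12, 0, -15, 0, 0, 0],
    [16, 0, -15, 0, 0, 0]
  ]
}}

```text
time_s: 14.17
position: [0.6203, 0.0564, 0.2291]
tool_rot: [[0.223, 0.975, 0.001], [0.975, -0.223, 0.0], [0.0, 0.001, -1.0]]
ft_force: [0.6, -1.1, -0.2]
grip_width: 0.0119
gripper_force: 0.0
```

{"name": "jog_arm", "arguments": {
  "targets": [
    [3, 0, 0, 0, 0, 0],
    [3, 0, 0, 0, 0, 0],
    [3, 0, 0, 0, 0, 0],
    [3, 0, 0, 0, 0, 0]
  ]
}}

```text
time_s: 14.5
position: [0.6267, 0.0834, 0.2283]
tool_rot: [[0.223, 0.975, -0.0], [0.975, -0.223, -0.0], [-0.0, -0.0, -1.0]]
ft_force: [-0.4, -0.3, -1.0]
grip_width: 0.0121
gripper_force: 0.0
```

Run:
```python
from h import *
im=env.get_image("top"); P=cloud(im); f=im["frame"]; a=cv2.resize(f[150:215,280:380],(500,325))
im2=env.get_image("side"); P2=cloud(im2); f2=im2["frame"]; b=cv2.resize(f2[170:240,280:430],(750,350))
c=np.zeros((590,750,3),np.uint8); c[:240,:370]=cv2.resize(a,(370,240)); c[240:]=b
d=cv2.resize(f[200:270,310:390],(274,240)); c[:240,400:674]=d
cv2.imwrite("pics/g7.png",c[...,::-1])
for Q in (P,P2):
    Z=Q[...,2]; m=(Z>.005)&(Z<.018)&(np.hypot(Q[...,0]-.39,Q[...,1]+.27)<.085); k=(Z>.03)&(Z<.05)&(np.hypot(Q[...,0]-.39,Q[...,1]+.27)<.04)
    print("lid plate",np.round(Q[m&(Z>.009)].mean(0),4),"knob",k.sum(),np.round(Q[k].mean(0),4))
for cam,Q in (("top",P),("side",P2)):
    for n in ["tip_a","waste_pot"]:
        for r in env.regions_of(cam,n):
            q=Q[r["pixels"]]; q=q[~np.isnan(q[:,0])]
            if len(q): print(cam,n,round(r["score"],2),np.round(r["point"]),len(q),np.round(np.median(q,0),3),np.round(q[:,2].max(),3))
```

```text
lid plate [ 0.3897 -0.2723  0.0144] knob 47 [ 0.3912 -0.2723  0.0427]
lid plate [ 0.412  -0.2512  0.0132] knob 0 [nan nan nan]
top tip_a 0.56 [177. 304.] 49 [ 0.572 -0.127  0.025] 0.032
top tip_a 0.54 [173. 315.] 60 [ 0.595 -0.168  0.025] 0.03
top waste_pot 0.83 [185. 310.] 868 [ 0.562 -0.148  0.005] 0.068
side tip_a 0.69 [209. 302.] 95 [ 0.593 -0.164  0.02 ] 0.027
side waste_pot 0.96 [207. 315.] 1302 [ 0.551 -0.169  0.031] 0.088<stdin>:9: RuntimeWarning: Mean of empty slice.
  ret = um.true_divide(
```

View pics/g7.png

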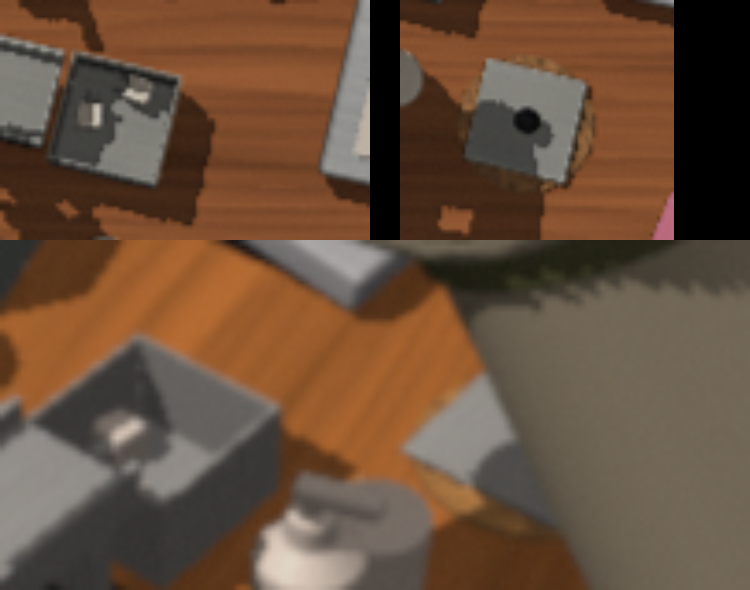

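Both tips lie in the pot, at (90,115) and (138,92), tops at 25–32 mm. The lid is centred on the mat with its knob at (527,120), and the robot is clear, so I'll hand in.

```bash
python3 -c "
from rig import env
print(env.close_job())"
```

```text
the job is handed in; nothing more can be done
None
```

I've handed the job in: the lid lies knob up on the cork mat and both tips were pushed off the tray into the square pot without being lifted; the hand-in returned no verdict.

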